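Prop the toe of a shoe last with the screw jack

TASK

Pick up the yellow push stick and use it (not your fingers) to feed the green block along the jack's dark fence rail, keeping it against the fence, until it is fully home at the red end stop under the toe of the wooden shoe last; then lay the stick back down on the bench, clear of the jack. Raise the jack by its red knob (clockwise raises it) until the block just touches the sole, lifting the toe by no more than 5 mm, and let go. Leave the glue tin, tape roll and screwdriver alone.

Things in the scene. Friction and masses are not known exactly. Their poses are not given: they have to be found in the camera images.
- knob_grip (a point): Grip point on the turning axis of the jack's red knob, about 95 mm above the bench at the jack's front. Knob: upright red bar 72 mm long (x, turns with it), 16 thick (y), 48 deep, on a black disc of 62 mm diameter. z = turning axis, outward, leaning 26 degrees from vertical towards the front. The bar ends 16 mm beyond this point along z; the disc's face is 28 mm below it.
- jack_knob (a joint): Knob angle, 0 with the jack lowered, up to 4 rad; grows when turned clockwise seen from outside (looking at the knob). Each radian raises the platform 8 mm. Friction 0.15 N m; it stays where it is left and holds the load.
- platform_top (a point): Centre of the top of the jack's aluminium platform, 130 mm (x) by 170 (y), 85 mm above the bench when lowered. x = from knob side to far side, y = feed direction, z up. Dark fence rail along y on the far edge: inner face at x = +50 mm. Red end stop: inner face at y = +75 mm. Both 16 mm high. The jack is fixed to the bench; blue base plate 245 by 150 mm.
- block_home (a point): Point on the platform's surface where the centre of the block's underside is when the block is fully home (against the fence and the end stop); same axes as platform_top.
- block_center (a point): Centre (half-way up) of the loose green plastic block, 50 mm (x) by 60 mm (y) by 40 mm high, 0.15 kg nominal; it starts at the -y end of the platform, within 3 mm of the fence. Its axes nearly match those of the platform.
- block_top (a point): Centre of the block's upper face, 20 mm above block_center.
- sole_point (a point): Point on the flat underside of the last's sole, above the block's home. The last, a wooden foot form 74 mm wide, 225 long, lies level along the platform's y, toe to -y, over platform y = 0 and onward. Its heel pivots freely, 205 mm from this point; it rests on a stop by its weight (0.55 kg) and lifts if pushed up. At the start the sole is 10 to 20 mm higher than the block's top.
- last (a joint): Pivot angle of the last, 0 resting, positive with its toe lifted (5 mm at sole_point is 0.024 rad).
- stick_grip (a point): Centre of the upright handle of the loose yellow push stick, where to grasp it, 50 mm above the stick's underside. Handle 70 mm long (x), 18 thick (y), from 30 mm below to 29 mm above this point; below it the bar, 170 mm long, 26 wide, 20 high. x = along the stick to its nose, z up. 0.12 kg. It starts upright on the bench.
- stick_nose (a point): Centre of the stick's flat front face (26 by 20 mm): 105 mm ahead of stick_grip along x and 40 mm below it, 10 mm above the stick's underside.
- glue_can: Low white glue tin with a blue band, 90 mm diameter, 55 mm high, standing on the bench; origin at the centre of its underside. Leave alone.
- tape: White tape roll, 100 mm diameter, 36 mm high, lying on the bench; origin at the centre of its underside. Leave alone.
- driver: Red screwdriver, 200 mm long, lying on the bench along its x axis. Leave alone.
- block: The same green block; origin at the centre of its underside.
- stick: The same push stick; origin at the middle of its underside, 20 mm ahead of the handle's centre.

How it is judged:
On the way, in this order (a step that is already met when the one before it is completed fails the run):
1. the block, pushed by the stick, is home: within 4 mm of the end stop and of the fence (y of block in the frame of block_home above -0.004 m and x of block in the frame of block_home above -0.004 m and contact force between stick and block above 0.1 N), for 0.05 s.
2. the gripper turns the knob and the jack has been raised by more than 3 mm (value of joint jack_knob above 0.4 rad and contact force between the fingers and jack_knob above 0.3 N), for 0.05 s.
3. the block touches the sole of the last (contact force between block and last above 0.2 N), for 0.2 s.
At the end, for the whole second after the job is handed in: The block is on the platform within 5 mm of its home against fence and end stop and touches the sole of the last, whose toe is lifted by less than 6 mm; the push stick lies at rest on the bench, not touching the jack; everything is released (y of block in the frame of block_home above -0.005 m and x of block in the frame of block_home above -0.005 m and contact force between block and last above 0.2 N and distance of sole_point from where it was at the start of the episode below 0.006 m and height (world z) of stick_grip below 0.06 m and linear speed of stick below 0.02 m/s and contact force between stick and jack below 0.1 N).
It fails at once if the block strays more than 8 mm from the fence (x of block in the frame of block_home below -0.008 m).
It fails at once if the fingers push the block (contact force between the fingers and block above 1 N).
It fails at once if the toe of the last is lifted by more than 12 mm (distance of sole_point from where it was at the start of the episode above 0.012 m).
It fails at once if a bystander (glue tin, tape roll, screwdriver) is moved by more than 30 mm (distance of any of glue_can, tape, driver from where it was at the start of the episode above 0.03 m).
It also fails if it takes over 61 s, if anything falls off the work surface, if the arm or the gripper's body presses on something with over 40 N, if the wrist force passes 120 N, or if a joint passes its speed limit or range.

ROBOT

A 6-joint arm with a two-finger parallel gripper is mounted at the origin on the work surface. World frame = base frame: x ahead of the robot, y to its left, z up, the work surface at z = 0. Lengths are in m, angles in rad, forces in N, time in s.
With the tool pointing down it reaches from about 0.3 to 0.775 m from the base axis. Payload 14.6 kg.
Tool frame: the origin (TCP) lies on the centre line of the jaws, within the pads' length; the fingertips stand ctrl.tcp_to_tips ahead of it and the grasp point (between the pads) lies 2 mm behind it (ctrl.tcp_to_tips is the distance from the TCP to the fingertips, in m); z points along the fingers, y is the line along which they close (so a half turn about z gives the same grasp; the last joint's range is limited). The gripper opens to 94 mm and grips with 3 to 60 N. Pads are 16 mm wide; open, the fingers measure 119 mm over their backs; the gripper's body (75 mm by 177 mm) begins 78 mm behind the grasp point.
Start: joints at [-1.299, 0.3, 1.521, -0, 1.321, -0.067], TCP at [0.183, -0.519, 0.222] pointing down, gripper open.
Joint ranges: [-3.03, 3.03], [-0.79, 2.21], [0.23, 2.52], [-1.04, 4.18], [0, 3.07], [-2.55, 2.55]. Speed limits (rad/s): [2.22, 2.22, 2.57, 3.14, 3.14, 3.14].

INTERFACE

Orientations are given as [roll, pitch, yaw] about the fixed x, y, z axes, in that order (R = Rz(yaw) Ry(pitch) Rx(roll)).
In Python, from station import telemetry, viewer, hand_in, ctrl gives the robot as it stands.
- The arm moves only by the tool step_arm, never from a script. Its argument "plan" is a list of rows, each an object of numbers: "dx", "dy", "dz": the shift along the tool's x, y, z scaled (see below); "rx", "ry", "rz": the turn, a rotation vector about the tool's x, y, z scaled (see below); "claw": the closure, from 0 (fully open) to 1 (shut). In form: [{"dx": .., "dy": .., "dz": .., "rx": .., "ry": .., "rz": .., "claw": ..}, ...]. A call has 1 to 10 rows; each row shifts and turns the commanded pose from where the row before left it, along the tool's axes as they then stand; what a row does not reach is not made up. The controller multiplies each number of a shift by 0.1 m and each number of a turn by 90 degrees. A row lasts 1/10 s, in which the tool goes at most 50 mm and 8.59 degrees, less where a joint would pass 70% of its speed; a pose out of reach is approached as far as the arm can. A call with a number of a shift or a turn outside -1 to 1 is refused whole. A call with a gripper value outside its range is refused whole. The fingers move at their own pace and stop on an object; "grip_force" is the grip in N (left out, the last holds). Time passes only in rows, so rows that do not move let the fingers close. It gives the time, the measured TCP pose, the force, the opening and the grip force at its end, in the units of the state.
- telemetry.get_obs(): the state, without advancing time (a new reading comes with each control period).
- viewer.camera(name): name is "scene" or "top"; returns a dict with "img" (400x640x3 uint8, red, green, blue), "z_map" (400x640 float32, m along the optical axis (not along the pixel's ray), 0 where there is no reading), "fx", "fy", "cx", "cy" (pixels), "R" (3x3) and "t" (3): a world point X has camera coordinates R X + t. Camera axes: x right, y down, z forward; pixel columns grow to the right and rows downward; lengths in m; the calibration is good to about 2 mm. A picture is of the moment at which its call begins.
- hand_in(): hands the job in; it is judged then, once.
Trained networks look in a picture, given as the dict that the camera call returned (one of the last four; its "shot" number tells which), for a name from the list of things; names that differ only in an ending like _2 or _b are one class to them, and where a whole thing is asked for, a point or a joint stands for the part that bears it (a point fixed in the world has none). Each returns a list of dicts, best first, with "score" (0 to 1); they miss things now and then, are a little off and sometimes report something else, mostly with a low value. They report only what shows in the picture. A call takes as long as a camera call.
- viewer.recognise(target, picture): "rect" ([left, top, right, bottom] in pixels, round what is visible of it).
The state is a dict: "time_s": time; "qpos": joint angles; "joint_vel": joint speeds; "tau": joint torques, N m; "ee_pos": TCP position; "eef_rot": TCP orientation; "force": force on the tool from outside, world axes, zero at the start; "moment": the same for the moment, N m; "grip_width": finger opening in m; "grip_force": force on a finger pad.
Only numpy, scipy, OpenCV 4.12 (cv2) and the standard library are available. Lean on these libraries where they do the work, as an engineer would, in place of code of your own. Each camera call takes 0.05 s, during which the arm holds its last target. There are 200 camera calls.

## Working session

There is one attempt and no reset: what is moved stays moved. The work goes in short steps, Python scripts to look and compute and a tool call to move; the robot and the scene stay as the last step left them, time stands still between calls to the robot, and variables do not carry over. Pictures are saved under pics/ and viewed, at most 10 in all, crops included, and the job is handed in when it is done.

Besides the shell and the picture viewer there is one more tool, called after "Request:" as a command line: name --argument value ..., lists and objects as JSON in quotes. step_arm: Moves the arm, as the interface text tells. Shifts and turns lie within -1 to 1; 1 stands for 0.1 m of shift or 90 degrees of turn. Its arguments: {"type":"object","properties":{"plan":{"type":"array"},"grip_force":{"type":"number"}},"required":["plan"]}

```bash
mkdir -p pics; ls
cat > h.py <<'E'
import numpy as np, cv2
from station import telemetry, viewer, hand_in, ctrl
def world(p):
    z=p['z_map'];v,u=np.mgrid[0:400,0:640]
    c=np.stack([(u-p['cx'])/p['fx']*z,(v-p['cy'])/p['fy']*z,z],-1)
    return (c-p['t'])@p['R']
def save(p,n): cv2.imwrite('pics/'+n+'.png',p['img'][:,:,::-1])
E
python3 - <<'E'
from h import *
print(ctrl.tcp_to_tips, telemetry.get_obs())
P={n:viewer.camera(n) for n in('scene','top')}
a=np.vstack([P['scene']['img'],P['top']['img']])
cv2.imwrite('pics/a.png',cv2.resize(a[:,:,::-1],(480,600),interpolation=cv2.INTER_AREA))
save(P['scene'],'s');save(P['top'],'t')
for n,p in P.items():
    np.savez(''+n+'0.npz',**{k:v for k,v in p.items()})
    W=world(p)
    print(n,p['R'].round(2).tolist(),(-p['R'].T@p['t']).round(3))
    for t in['knob_grip','block','stick','last','glue_can','tape','driver','platform_top']:
        try:
            for d in viewer.recognise(t,p)[:2]:
                r=np.array(d['rect']).astype(int);c=(r[:2]+r[2:])//2
                print(t,round(d['score'],2),r,W[c[1],c[0]].round(3))
        except Exception as e: print(t,e)
E
```

```text
pics
0.017 {'time_s': 0.0, 'qpos': array([-1.29862383e+00,  3.00498846e-01,  1.52157176e+00,  1.39601619e-05,
        1.32069954e+00, -6.65719744e-02]), 'joint_vel': array([ 0.00081074,  0.00044796,  0.00034501, -0.00020493, -0.00021165,
       -0.00059807]), 'tau': array([-5.07048389e-04, -5.31803906e+01, -3.52735770e+01,  7.08722044e-02,
        2.44771270e-02, -2.37865919e-05]), 'ee_pos': array([ 0.18271727, -0.51850858,  0.22187504]), 'eef_rot': array([-3.14041867e+00, -9.18217229e-05,  3.38740955e-01]), 'force': array([-0.23203644, -0.19555895,  0.6906344 ]), 'moment': array([ 0.03021338, -0.02581027, -0.02924535]), 'grip_force': 0.0, 'grip_width': 0.09393938807678283}
scene [[0.16, 0.99, 0.02], [0.54, -0.07, -0.84], [-0.83, 0.14, -0.54]] [ 1.511 -0.217  0.73 ]
knob_grip 0.72 [362 151 440 203] [0.612 0.189 0.189]
knob_grip 0.63 [334 174 351 195] [0.477 0.045 0.094]
block 0.65 [335 200 359 217] [0.649 0.021 0.117]
stick 0.97 [208 198 262 223] [ 0.507 -0.31   0.04 ]
stick 0.38 [334 201 361 216] [0.649 0.021 0.117]
glue_can 0.87 [253 245 285 281] [ 0.782 -0.214  0.053]
glue_can 0.5
[... 266 characters left out ...]
 [173 255 193 288] [ 0.75  -0.44   0.023]
top [[0.02, -1.0, 0.01], [-0.99, -0.02, -0.16], [0.16, -0.01, -0.99]] [ 0.411 -0.033  1.139]
knob_grip 0.82 [275 228 297 264] [0.457 0.05  0.111]
knob_grip 0.15 [450 136 468 201] [ 0.695 -0.434  0.025]
block 0.8 [289 171 312 194] [0.623 0.018 0.125]
block 0.62 [384 228 446 242] [ 0.497 -0.299  0.043]
stick 0.79 [390 232 448 244] [ 0.487 -0.303  0.071]
last 0.7 [173 170 276 211] [0.584 0.197 0.199]
glue_can 0.67 [368 130 400 167] [ 0.74  -0.213  0.057]
tape 0.89 [170 235 208 272] [0.437 0.334 0.   ]
tape 0.3 [173 173 276 208] [0.584 0.197 0.199]
driver 0.71 [450 137 470 200] [ 0.695 -0.437  0.025]
platform_top 0.9 [248 166 316 225] [0.595 0.068 0.082]
```

View pics/t.png

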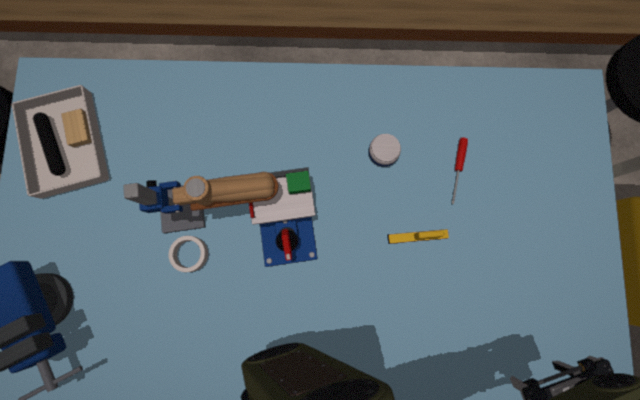

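View pics/s.png

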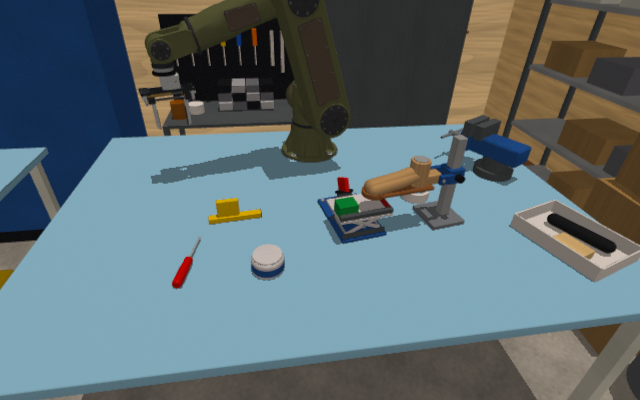

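```bash
cat > m.py <<'E'
from h import *
def hsv(p): return cv2.cvtColor(p['img'],cv2.COLOR_RGB2HSV).astype(int)
def rect(pts,name):
    if len(pts)<4: print(name,len(pts));return
    r=cv2.minAreaRect((pts[:,:2]*1000).astype(np.float32))
    print(name,len(pts),'c',np.round(r[0],1),'size',np.round(r[1],1),'ang',round(r[2],1),'med',np.median(pts,0).round(4),'z',pts[:,2].min().round(3),pts[:,2].max().round(3))
E
python3 - <<'E'
from m import *
for n in('top','scene'):
    p=dict(np.load(n+'0.npz',allow_pickle=True));W=world(p);H=hsv(p);h,s,v=H[...,0],H[...,1],H[...,2];ok=p['z_map']>0
    X,Y,Z=W[...,0],W[...,1],W[...,2]
    y=ok&(h>20)&(h<35)&(s>120)&(v>80)&(Y<-.15)
    rect(W[y&(Z<.035)],n+' stick bar');rect(W[y&(Z>.06)],n+' handle');rect(W[y],n+' stick')
    g=ok&(h>40)&(h<85)&(s>80)&(Z>.07)
    rect(W[g],n+' block');rect(W[g&(Z>.115)],n+' blocktop')
    r=ok&((h<8)|(h>172))&(s>120)&(Y>-.1)&(Z>.05)&(Y<.15)
    rect(W[r&(X<.53)],n+' knob'); rect(W[r&(X>.53)],n+' stop')
    l=ok&(Z>.13)&(Z<.25)&(Y>.02)&(X>.4)
    rect(W[l],n+' last')
    pl=ok&(abs(Z-.085)<.006)&(s<60)&(Y>-.1)&(Y<.25)&(X>.45)&(X<.75); rect(W[pl],n+' plat')
    fe=ok&(abs(Z-.101)<.008)&(v<70)&(Y>-.1)&(Y<.25)&(X>.55)&(X<.75); rect(W[fe],n+' fence')
    b=ok&(h>95)&(h<125)&(s>100)&(Z<.03)&(Y>-.15)&(X<.75); rect(W[b],n+' base')
E
```

```text
top stick bar 760 c [ 587.5 -760.5] size [1035.3  338.9] ang 83.4 med [ 0.5096 -1.2518 -0.3753] z -0.456 0.035
top handle 168 c [ 498.4 -332.4] size [16.1 67.3] ang 6.0 med [ 0.4979 -0.3309  0.0796] z 0.06 0.086
top stick 949 c [ 587.5 -760.5] size [1035.3  338.9] ang 83.4 med [ 0.5011 -1.2452 -0.3664] z -0.456 0.086
top block 641 c [ 415.1 -224.3] size [502. 679.] ang 2.2 med [0.6125 0.0136 0.1267] z 0.081 0.665
top blocktop 609 c [ 412.7 -224.4] size [497.3 679. ] ang 2.2 med [0.6144 0.0136 0.1268] z 0.115 0.665
top knob 249 c [320.5   0.6] size [172.9 350.9] ang 83.5 med [0.4666 0.0501 0.1093] z 0.058 0.633
top stop 46 c [549.8 145.5] size [38.2  8.3] ang 4.2 med [0.5497 0.1459 0.1015] z 0.097 0.145
top last 3900 c [548.6 396.7] size [114.3 729.8] ang 15.4 med [0.5786 0.2325 0.1852] z 0.13 0.25
top plat 1609 c [564.1  57.4] size [143.2 186.8] ang 48.2 med [0.5635 0.0643 0.0858] z 0.079 0.091
top fence 129 c [618.   78.4] size [ 70.3 171.5] ang 15.3 med [0.649  0.0577 0.1021] z 0.094 0.109
top base 1507 c [393.4 348.4] size [143.7 770.2] ang 14.3 med [0.4659 0.0323 0.013 ] z -0.001
[... 444 characters left out ...]
ene blocktop 236 c [ -32.  -341.1] size [1529.1  407.8] ang 15.7 med [0.6339 0.023  0.1224] z 0.115 0.402
scene knob 151 c [470.8  51.7] size [72.  18.3] ang 9.4 med [0.4851 0.0479 0.0933] z 0.06 0.122
scene stop 11 c [611.4 141.4] size [ 9.1 70. ] ang 73.1 med [0.5913 0.1489 0.0924] z 0.085 0.136
scene last 2764 c [545.6 422.4] size [111.7 710.2] ang 16.4 med [0.6088 0.2413 0.1771] z 0.13 0.25
scene plat 567 c [581.9  70.1] size [161.7 170.2] ang 9.6 med [0.5984 0.0874 0.0828] z 0.079 0.091
scene fence 165 c [651.5  75.6] size [171.2  54.9] ang 84.9 med [0.654  0.0688 0.0976] z 0.093 0.108
scene base 626 c [-18.8 798.7] size [ 283.1 2086.2] ang 37.1 med [0.6077 0.019  0.0088] z -0.342 0.023
```

The top view shows the stick's bar at px (388–448, 237), with its handle towards the right, so the nose points +y, which is the feed direction. The jack is at px (250–315, 170–265) and the knob bar at (287, 245). The green block is at the -y end of the platform next to the fence.

```bash
cat >> m.py <<'E'
def meas(p,n):
    W=world(p);H=hsv(p);h,s,v=H[...,0],H[...,1],H[...,2];ok=p['z_map']>0
    X,Y,Z=W[...,0],W[...,1],W[...,2]
    def box(a,b,c,d): return ok&(X>a)&(X<b)&(Y>c)&(Y<d)
    y=(h>18)&(h<38)&(s>100)&box(.3,.75,-.5,-.2)&(Z>-.01)&(Z<.3)
    rect(W[y&(Z>.014)&(Z<.026)],n+' bartop');rect(W[y&(Z>.07)],n+' handletop');rect(W[y],n+' stick')
    g=(h>40)&(h<85)&(s>80)&box(.5,.72,-.1,.2)&(Z>.07)&(Z<.2)
    rect(W[g],n+' block');rect(W[g&(Z>.118)],n+' blocktop')
    r=((h<8)|(h>172))&(s>120)&box(.4,.72,-.05,.2)&(Z>.05)&(Z<.2)
    rect(W[r&(X<.52)],n+' knob')
    rect(W[r&(X<.52)&(Z>.1)],n+' knobhi')
    rect(W[r&(X>.52)&(Y>.1)],n+' stop')
    pl=(s<60)&(v>90)&box(.48,.68,-.06,.2)&(abs(Z-.085)<.006); rect(W[pl],n+' plat')
    fe=(v<90)&(s<90)&box(.62,.69,-.06,.2)&(abs(Z-.101)<.008); rect(W[fe],n+' fence')
    b=(h>95)&(h<125)&(s>120)&box(.38,.72,-.06,.2)&(Z<.03)&(Z>.003); rect(W[b],n+' base')
    l=box(.48,.72,.03,.35)&(Z>.14)&(Z<.21)&(h<20)&(s>80); rect(W[l],n+' last')
E
python3 - <<'E'
from m import *
for n in('top','scene'):
    p=dict(np.load(n+'0.npz',allow_pickle=True));meas(p,n)
p=dict(np.load('top0.npz',allow_pickle=True))
cv2.imwrite('pics/tc.png',cv2.resize(p['img'][120:280,230:460,::-1],None,fx=3.4,fy=3.4,interpolation=cv2.INTER_NEAREST))
p=dict(np.load('scene0.npz',allow_pickle=True))
cv2.imwrite('pics/sc.png',cv2.resize(p['img'][140:245,300:470,::-1],None,fx=4.6,fy=4.6,interpolation=cv2.INTER_NEAREST))
E
```

```text
top bartop 298 c [ 496.9 -313.4] size [ 24.7 169.6] ang 6.2 med [ 0.4924 -0.2779  0.021 ] z 0.015 0.026
top handletop 168 c [ 498.8 -332.3] size [17.  67.3] ang 6.0 med [ 0.4983 -0.3317  0.0796] z 0.071 0.086
top stick 512 c [ 496.9 -312.9] size [ 24.7 170.5] ang 6.2 med [ 0.4951 -0.3012  0.0232] z 0.015 0.086
top block 461 c [628.3  24.3] size [56.7 59.4] ang 8.3 med [0.6233 0.0234 0.1256] z 0.088 0.131
top blocktop 426 c [625.4  24. ] size [50.7 59.4] ang 8.1 med [0.6252 0.0236 0.1258] z 0.118 0.131
top knob 227 c [463.6  47.2] size [78.9 40.3] ang 1.1 med [0.4684 0.0503 0.1067] z 0.058 0.13
top knobhi 150 c [464.6  51.9] size [64.6 16.2] ang 9.4 med [0.4668 0.0508 0.1133] z 0.1 0.13
top stop 53 c [549.7 146.3] size [38.2 10.4] ang 5.1 med [0.5522 0.1464 0.1015] z 0.097 0.145
top plat 1570 c [585.6  71.9] size [115.8 169.9] ang 9.4 med [0.5631 0.0639 0.0858] z 0.079 0.091
top fence 129 c [654.1  48.1] size [13.5 98.6] ang 10.2 med [0.6547 0.0602 0.1022] z 0.098 0.106
top base 1426 c [474.8  52.8] size [119.4 147. ] ang 9.1 med [0.4671 0.032  0.0131] z 0.005 0.03
top last 2237 c [58
[... 585 characters left out ...]
0.118 0.125
scene knob 151 c [470.8  51.7] size [72.  18.3] ang 9.4 med [0.4851 0.0479 0.0933] z 0.06 0.122
scene knobhi 52 c [470.8  49.9] size [56.7 13.3] ang 12.9 med [0.4875 0.051  0.1092] z 0.101 0.122
scene stop 41 c [613.8 149.4] size [25.8 70. ] ang 73.1 med [0.6059 0.1519 0.0966] z 0.085 0.136
scene plat 487 c [594.6  72.2] size [135.9 170.2] ang 9.6 med [0.5919 0.0882 0.0826] z 0.079 0.088
scene fence 232 c [652.4  81.3] size [ 22.  167.4] ang 10.2 med [0.6542 0.0778 0.0982] z 0.093 0.101
scene base 535 c [538.2  62.7] size [249.1 148.8] ang 9.6 med [0.6084 0.0176 0.0091] z 0.003 0.023
scene last 1625 c [600.9 201.6] size [ 64.5 257.3] ang 9.7 med [0.6151 0.1901 0.1723] z 0.14 0.21
```

View pics/tc.png

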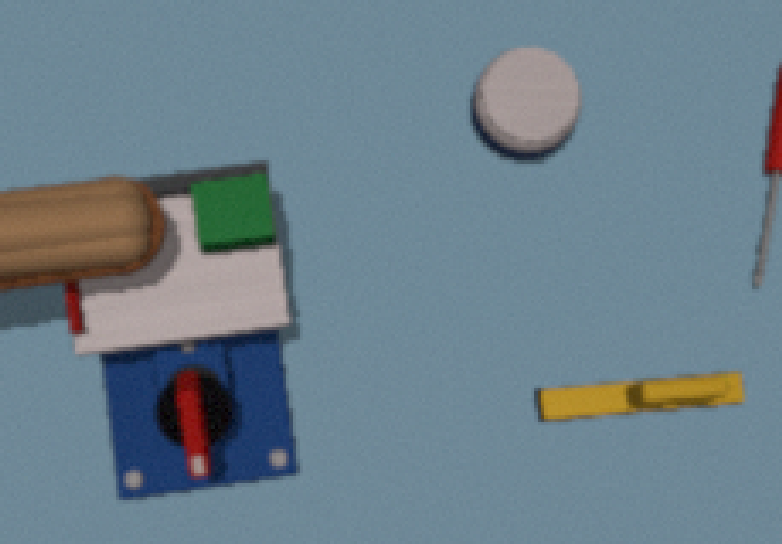

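View pics/sc.png

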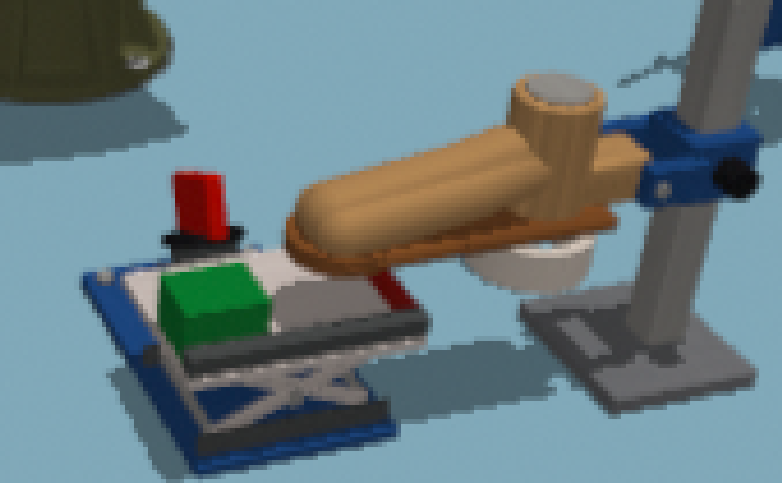

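The measurements agree with the sizes given. The stick grip is at about (0.500, -0.333) with yaw 96.2°. The jack's yaw is about 9.5° and its platform centre is about (0.594, 0.073). The block is at the fence, at y ≈ -54 mm. First move: turn the tool to yaw 96.2°.

Request:
step_arm --plan '[{"rz": -0.095,"claw": 0},{"rz": -0.095,"claw": 0},{"rz": -0.095,"claw": 0},{"rz": -0.095,"claw": 0},{"rz": -0.095,"claw": 0},{"rz": -0.095,"claw": 0},{"rz": -0.095,"claw": 0},{"rz": -0.095,"claw": 0},{"rz": -0.093,"claw": 0},{"claw": 0}]' --grip_force 40

```text
$.plan[0]: bad value
```

```bash
cat > go.py <<'E'
# go.py x y z roll pitch yaw(deg): remaining shift in tool axes (0.1 m units) and turn (90 deg units)
import sys
from h import *
from scipy.spatial.transform import Rotation as Ro
def go(x,y,z,r,p,w):
    o=telemetry.get_obs();R=Ro.from_euler('xyz',o['eef_rot'])
    print('t',round(o['time_s'],2),'pos',o['ee_pos'].round(4),'rot',np.degrees(o['eef_rot']).round(2),'F',o['force'].round(1),'M',o['moment'].round(2),'w',round(o['grip_width'],4),'q',o['qpos'].round(2))
    print('shift now-axes',(R.inv().apply(np.array([x,y,z])-o['ee_pos'])/.1).round(3))
    T=Ro.from_euler('xyz',[r,p,w],degrees=True)
    print('turn',((R.inv()*T).as_rotvec()/(np.pi/2)).round(3),'shift after turn',(T.inv().apply(np.array([x,y,z])-o['ee_pos'])/.1).round(3))
if __name__=='__main__': go(*map(float,sys.argv[1:7]))
E
python3 go.py .5 -.333 .05 180 0 96.2
```

```text
t 0.9 pos [ 0.1828 -0.5187  0.2224] rot [-180.      0.     19.41] F [ 0.3 -0.2 -0.7] M [-0.01 -0.01  0.02] w 0.0937 q [-1.3   0.3   1.52 -0.    1.32 -0.07]
shift now-axes [ 3.609 -0.697  1.724]
turn [-0.    -0.    -0.853] shift after turn [1.504 3.354 1.724]
```

Request:
step_arm --plan '[{"dx": 0,"dy": 0,"dz": 0,"rx": 0,"ry": 0,"rz": -0.095,"claw": 0},{"dx": 0,"dy": 0,"dz": 0,"rx": 0,"ry": 0,"rz": -0.095,"claw": 0},{"dx": 0,"dy": 0,"dz": 0,"rx": 0,"ry": 0,"rz": -0.095,"claw": 0},{"dx": 0,"dy": 0,"dz": 0,"rx": 0,"ry": 0,"rz": -0.095,"claw": 0},{"dx": 0,"dy": 0,"dz": 0,"rx": 0,"ry": 0,"rz": -0.095,"claw": 0},{"dx": 0,"dy": 0,"dz": 0,"rx": 0,"ry": 0,"rz": -0.095,"claw": 0},{"dx": 0,"dy": 0,"dz": 0,"rx": 0,"ry": 0,"rz": -0.095,"claw": 0},{"dx": 0,"dy": 0,"dz": 0,"rx": 0,"ry": 0,"rz": -0.095,"claw": 0},{"dx": 0,"dy": 0,"dz": 0,"rx": 0,"ry": 0,"rz": -0.093,"claw": 0},{"dx": 0,"dy": 0,"dz": 0,"rx": 0,"ry": 0,"rz": 0,"claw": 0}]' --grip_force 40

```text
time_s: 1.9
ee_pos: [0.1828, -0.5187, 0.2225]
eef_rot: [3.142, 0.0, 1.681]
force: [-0.7, 0.2, -0.7]
grip_width: 0.0936
grip_force: 0.0
```

Request:
step_arm --plan '[{"dx": 0.18,"dy": 0.41,"dz": 0,"rx": 0,"ry": 0,"rz": 0,"claw": 0},{"dx": 0.18,"dy": 0.41,"dz": 0,"rx": 0,"ry": 0,"rz": 0,"claw": 0},{"dx": 0.18,"dy": 0.41,"dz": 0,"rx": 0,"ry": 0,"rz": 0,"claw": 0},{"dx": 0.18,"dy": 0.41,"dz": 0,"rx": 0,"ry": 0,"rz": 0,"claw": 0},{"dx": 0.18,"dy": 0.41,"dz": 0,"rx": 0,"ry": 0,"rz": 0,"claw": 0},{"dx": 0.18,"dy": 0.41,"dz": 0,"rx": 0,"ry": 0,"rz": 0,"claw": 0},{"dx": 0.18,"dy": 0.41,"dz": 0,"rx": 0,"ry": 0,"rz": 0,"claw": 0},{"dx": 0.18,"dy": 0.41,"dz": 0,"rx": 0,"ry": 0,"rz": 0,"claw": 0},{"dx": 0.06,"dy": 0.07,"dz": 0.2,"rx": 0,"ry": 0,"rz": 0,"claw": 0},{"dx": 0,"dy": 0,"dz": 0.3,"rx": 0,"ry": 0,"rz": 0,"claw": 0}]'

```text
time_s: 2.9
ee_pos: [0.5017, -0.3324, 0.173]
eef_rot: [3.139, 0.002, 1.676]
force: [0.4, -0.7, -0.3]
grip_width: 0.094
grip_force: 0.0
```

```bash
python3 go.py .5 -.333 .05 180 0 96.2
python3 - <<'E'
from m import *
p=viewer.camera('top');meas(p,'top')
E
```

```text
t 2.9 pos [ 0.5017 -0.3324  0.173 ] rot [1.7987e+02 1.1000e-01 9.6030e+01] F [ 0.4 -0.7 -0.3] M [-0.11 -0.08  0.05] w 0.094 q [-0.65  0.45  1.43  0.    1.26 -0.75]
shift now-axes [-0.002 -0.02   1.23 ]
turn [ 0.001  0.001 -0.002] shift after turn [-0.004 -0.017  1.23 ]
top bartop 248 c [ 493.6 -284.8] size [ 24.8 111.1] ang 6.3 med [ 0.4903 -0.2701  0.0212] z 0.015 0.026
top handletop 94 c [ 511.5 -305.2] size [62.9 37.5] ang 45.8 med [ 0.4978 -0.3163  0.0797] z 0.071 0.272
top stick 378 c [ 513.1 -282.6] size [ 64.1 111.1] ang 6.4 med [ 0.4927 -0.2902  0.0227] z 0.007 0.272
top block 460 c [628.5  23.9] size [56.6 58.9] ang 9.7 med [0.6234 0.0234 0.1259] z 0.088 0.132
top blocktop 427 c [625.7  23.8] size [50.7 58.3] ang 9.4 med [0.6251 0.0235 0.126 ] z 0.119 0.132
top knob 221 c [463.1  52.7] size [80.7 25.4] ang 10.7 med [0.4693 0.0502 0.1082] z 0.059 0.127
top knobhi 148 c [465.1  51.8] size [64.2 15.9] ang 9.7 med [0.4668 0.0506 0.1131] z 0.101 0.127
top stop 51 c [551.  146.9] size [40.2  9.7] ang 9.2 med [0.5524 0.146  0.1023] z 0.098 0.107
top plat 1602 c [585.7  71.7] size [115.9 169.4] ang 9.4 med [0.5633 0.0645 0.0859] z 0.079 0.091
top fence 122 c [654.3  47.9] size [13.6 94.6] ang 10.0 med [0.6542 0.0605 0.1017] z 0.095 0.109
top base 1422 c [475.1  53.1] size [120.4 146.9] ang 9.4 med [0.4677 0.0319 0.013 ] z 0.007 0.027
top last 2236 c [587.1 199.5] size [ 64.9 254.1] ang 9.7 med [0.5833 0.1737 0.1829] z 0.141 0.21
```

Request:
step_arm --plan '[{"dx": 0,"dy": -0.015,"dz": 0.3,"rx": 0,"ry": 0,"rz": 0,"claw": 0},{"dx": 0,"dy": 0,"dz": 0.3,"rx": 0,"ry": 0,"rz": 0,"claw": 0},{"dx": 0,"dy": 0,"dz": 0.3,"rx": 0,"ry": 0,"rz": 0,"claw": 0},{"dx": 0,"dy": 0,"dz": 0.23,"rx": 0,"ry": 0,"rz": 0,"claw": 0},{"dx": 0,"dy": 0,"dz": 0.1,"rx": 0,"ry": 0,"rz": 0,"claw": 0},{"dx": 0,"dy": 0,"dz": 0,"rx": 0,"ry": 0,"rz": 0,"claw": 0.6},{"dx": 0,"dy": 0,"dz": 0,"rx": 0,"ry": 0,"rz": 0,"claw": 1},{"dx": 0,"dy": 0,"dz": 0,"rx": 0,"ry": 0,"rz": 0,"claw": 1},{"dx": 0,"dy": 0,"dz": 0,"rx": 0,"ry": 0,"rz": 0,"claw": 1},{"dx": 0,"dy": 0,"dz": 0,"rx": 0,"ry": 0,"rz": 0,"claw": 1}]' --grip_force 40

```text
time_s: 3.95
ee_pos: [0.4984, -0.3338, 0.0501]
eef_rot: [3.141, 0.001, 1.678]
force: [0.1, 1.1, 0.4]
grip_width: 0.0573
grip_force: 0.0
```

```bash
python3 go.py .5 -.333 .05 180 0 96.2
```

```text
t 3.95 pos [ 0.4984 -0.3338  0.0501] rot [1.7996e+02 4.0000e-02 9.6170e+01] F [0.1 1.1 0.4] M [-0.04 -0.1   0.01] w 0.0573 q [-0.65  0.6   1.52  0.    1.02 -0.76]
shift now-axes [0.006 0.017 0.001]
turn [ 0.  0. -0.] shift after turn [0.006 0.017 0.001]
```

Request:
step_arm --plan '[{"dx": 0,"dy": 0,"dz": 0,"rx": 0,"ry": 0,"rz": 0,"claw": 1},{"dx": 0,"dy": 0,"dz": 0,"rx": 0,"ry": 0,"rz": 0,"claw": 1},{"dx": 0,"dy": 0,"dz": 0,"rx": 0,"ry": 0,"rz": 0,"claw": 1},{"dx": 0,"dy": 0,"dz": 0,"rx": 0,"ry": 0,"rz": 0,"claw": 1},{"dx": 0,"dy": 0,"dz": 0,"rx": 0,"ry": 0,"rz": 0,"claw": 1},{"dx": 0,"dy": 0,"dz": 0,"rx": 0,"ry": 0,"rz": 0,"claw": 1},{"dx": 0,"dy": 0,"dz": -0.24,"rx": 0,"ry": 0,"rz": 0,"claw": 1},{"dx": 0,"dy": 0,"dz": -0.35,"rx": 0,"ry": 0,"rz": 0,"claw": 1},{"dx": 0,"dy": 0,"dz": -0.35,"rx": 0,"ry": 0,"rz": -0.037,"claw": 1},{"dx": 0,"dy": 0,"dz": 0,"rx": 0,"ry": 0,"rz": 0,"claw": 1}]' --grip_force 40

```text
time_s: 4.95
ee_pos: [0.4997, -0.3348, 0.1483]
eef_rot: [3.137, 0.005, 1.739]
force: [-0.1, -0.0, -1.7]
grip_width: 0.0176
grip_force: 40.0
```

```bash
python3 go.py .6545 -.140 .144 180 0 99.5;python3 - <<'E'
from m import *
for n in('top','scene'):
    p=viewer.camera(n);W=world(p);H=hsv(p)
    y=(H[...,0]>18)&(H[...,0]<38)&(H[...,1]>100)&(W[...,0]>.3)&(W[...,0]<.75)&(W[...,1]>-.5)&(W[...,1]<-.15)&(W[...,2]>.05)&(W[...,2]<.25)
    rect(W[y],n);rect(W[y&(W[...,2]<.125)],n+' bar')
    save(p,'g'+n)
E
```

```text
t 4.95 pos [ 0.4997 -0.3348  0.1483] rot [179.71   0.31  99.62] F [-0.1 -0.  -1.7] M [-0.03 -0.1  -0.01] w 0.0176 q [-0.65  0.48  1.46 -0.    1.2  -0.82]
shift now-axes [1.662 1.852 0.043]
turn [0.003 0.003 0.001] shift after turn [1.665 1.849 0.043]
top 359 c [ 491.  -276.6] size [25.4 92.3] ang 9.8 med [ 0.4908 -0.2774  0.1199] z 0.106 0.183
top bar 293 c [ 491.  -276.6] size [25.4 92.3] ang 9.8 med [ 0.4887 -0.268   0.1193] z 0.106 0.124
scene 736 c [ 503.  -312.9] size [ 36.9 168.8] ang 10.4 med [ 0.5082 -0.3212  0.1144] z 0.095 0.25
scene bar 462 c [ 500.2 -313.4] size [ 30.8 168.9] ang 10.8 med [ 0.5078 -0.3139  0.1116] z 0.095 0.125
```

Request:
step_arm --plan '[{"dx": 0.1,"dy": 0.11,"dz": 0,"rx": 0,"ry": 0,"rz": 0,"claw": 1},{"dx": 0.2,"dy": 0.22,"dz": 0,"rx": 0,"ry": 0,"rz": 0,"claw": 1},{"dx": 0.26,"dy": 0.3,"dz": 0,"rx": 0,"ry": 0,"rz": 0,"claw": 1},{"dx": 0.26,"dy": 0.3,"dz": 0,"rx": 0,"ry": 0,"rz": 0,"claw": 1},{"dx": 0.26,"dy": 0.3,"dz": 0,"rx": 0,"ry": 0,"rz": 0,"claw": 1},{"dx": 0.26,"dy": 0.29,"dz": 0,"rx": 0,"ry": 0,"rz": 0,"claw": 1},{"dx": 0.2,"dy": 0.22,"dz": 0.02,"rx": 0,"ry": 0,"rz": 0,"claw": 1},{"dx": 0.12,"dy": 0.11,"dz": 0.02,"rx": 0,"ry": 0,"rz": 0,"claw": 1},{"dx": 0,"dy": 0,"dz": 0,"rx": 0,"ry": 0,"rz": 0,"claw": 1},{"dx": 0,"dy": 0,"dz": 0,"rx": 0,"ry": 0,"rz": 0,"claw": 1}]'

```text
time_s: 6.05
ee_pos: [0.6526, -0.1397, 0.1386]
eef_rot: [-3.14, -0.0, 1.737]
force: [-0.4, -0.1, -1.4]
grip_width: 0.0176
grip_force: 40.0
```

```bash
cat > chk.py <<'E'
from m import *
a=np.radians(9.5);xj=np.array([np.cos(a),np.sin(a)]);yj=np.array([-xj[1],xj[0]]);O=np.array([.594,.073])
def jf(P): d=P[...,:2]-O; return np.stack([d@xj,d@yj],-1)*1000
def chk(p,n):
    W=world(p);H=hsv(p);h,s=H[...,0],H[...,1];J=jf(W);Z=W[...,2]
    y=(h>18)&(h<38)&(s>100)&(abs(J[...,0]-20)<60)&(J[...,1]>-260)&(J[...,1]<40)&(Z>.09)&(Z<.12)
    g=(h>40)&(h<85)&(s>80)&(abs(J[...,0])<90)&(abs(J[...,1])<110)&(Z>.118)&(Z<.14)
    for m,k in((y,'stickbar'),(g,'blocktop')):
        if m.sum()>20:
            q=J[m];r=cv2.minAreaRect(q.astype(np.float32));print(n,k,m.sum(),'c',np.round(r[0],1),np.round(r[1],1),round(r[2],1),'ymax',np.percentile(q[:,1],98).round(1),'x lo/hi',np.percentile(q[:,0],[3,97]).round(1),'z',np.median(Z[m]).round(4))
if __name__=='__main__':
    import sys
    for n in('top','scene'):
        p=viewer.camera(n);chk(p,n)
        if len(sys.argv)>1: save(p,sys.argv[1]+n)
E
python3 chk.py pre;python3 go.py .6545 -.140 .144 180 0 99.5
```

```text
top stickbar 101 c [  22.6 -131.8] [24.8 33.3] 0.2 ymax -115.6 x lo/hi [10.5 34.6] z 0.1104
top blocktop 426 c [ 22.9 -53.8] [58.3 50.6] 89.7 ymax -26.3 x lo/hi [-1.3 46. ] z 0.1257
scene stickbar 441 c [  27.3 -186.9] [ 30.5 144.5] 1.3 ymax -118.7 x lo/hi [15.1 39.4] z 0.1062
scene blocktop 210 c [ 24.9 -54.9] [55.5 60.2] 0.6 ymax -26.4 x lo/hi [ 1.3 49.6] z 0.1225
t 6.15 pos [ 0.6526 -0.1405  0.1393] rot [-179.97   -0.     99.43] F [-0.1 -1.1 -1.8] M [-0.04 -0.11  0.02] w 0.0176 q [-0.27  0.63  1.24 -0.    1.27 -0.43]
shift now-axes [ 0.002  0.02  -0.047]
turn [-0.    -0.    -0.001] shift after turn [ 0.002  0.02  -0.047]
```

Request:
step_arm --plan '[{"dx": 0,"dy": 0.01,"dz": -0.04,"rx": 0,"ry": 0,"rz": 0,"claw": 1},{"dx": 0.12,"dy": 0,"dz": 0,"rx": 0,"ry": 0,"rz": 0,"claw": 1},{"dx": 0.12,"dy": 0,"dz": 0,"rx": 0,"ry": 0,"rz": 0,"claw": 1},{"dx": 0.06,"dy": 0,"dz": 0,"rx": 0,"ry": 0,"rz": 0,"claw": 1},{"dx": 0.06,"dy": 0.003,"dz": 0,"rx": 0,"ry": 0,"rz": 0,"claw": 1},{"dx": 0.06,"dy": 0.003,"dz": 0,"rx": 0,"ry": 0,"rz": 0,"claw": 1},{"dx": 0.06,"dy": 0.003,"dz": 0,"rx": 0,"ry": 0,"rz": 0,"claw": 1},{"dx": 0.06,"dy": 0.003,"dz": 0,"rx": 0,"ry": 0,"rz": 0,"claw": 1},{"dx": 0.06,"dy": 0.002,"dz": 0,"rx": 0,"ry": 0,"rz": 0,"claw": 1},{"dx": 0,"dy": 0,"dz": 0,"rx": 0,"ry": 0,"rz": 0,"claw": 1}]'

```text
time_s: 7.15
ee_pos: [0.6456, -0.0789, 0.1434]
eef_rot: [-3.141, -0.0, 1.737]
force: [0.4, 0.5, -0.7]
grip_width: 0.0179
grip_force: 40.0
```

```bash
python3 chk.py mid;python3 go.py .6545 -.140 .144 180 0 99.5
```

```text
top stickbar 58 c [ 25.3 -62.8] [18.6 24.1] 81.9 ymax -53.2 x lo/hi [14.5 37.8] z 0.1149
top blocktop 396 c [ 23.8 -24.1] [56.9 51.1] 89.4 ymax 1.1 x lo/hi [-0.9 47.1] z 0.1259
scene stickbar 506 c [  29.9 -138.1] [ 30.3 172.2] 0.8 ymax -57.2 x lo/hi [18.6 42.5] z 0.1098
scene blocktop 205 c [ 25.8 -23.9] [59.7 54.1] 88.3 ymax 4.0 x lo/hi [ 3.7 51.2] z 0.1225
t 7.25 pos [ 0.6457 -0.0796  0.1434] rot [ 1.800e+02 -1.000e-02  9.952e+01] F [ 0.1 -1.  -1. ] M [-0.06 -0.14  0.01] w 0.0176 q [-0.18  0.59  1.29  0.    1.26 -0.35]
shift now-axes [-0.61  -0.013 -0.006]
turn [ 0. -0.  0.] shift after turn [-0.61  -0.013 -0.006]
```

Request:
step_arm --plan '[{"dx": 0.06,"dy": 0,"dz": 0,"rx": 0,"ry": 0,"rz": 0,"claw": 1},{"dx": 0.06,"dy": 0,"dz": 0,"rx": 0,"ry": 0,"rz": 0,"claw": 1},{"dx": 0.06,"dy": 0.002,"dz": 0,"rx": 0,"ry": 0,"rz": 0,"claw": 1},{"dx": 0.06,"dy": 0,"dz": 0,"rx": 0,"ry": 0,"rz": 0,"claw": 1},{"dx": 0.06,"dy": 0,"dz": 0,"rx": 0,"ry": 0,"rz": 0,"claw": 1},{"dx": 0.06,"dy": 0.002,"dz": 0,"rx": 0,"ry": 0,"rz": 0,"claw": 1},{"dx": 0.06,"dy": 0,"dz": 0,"rx": 0,"ry": 0,"rz": 0,"claw": 1},{"dx": 0.06,"dy": 0,"dz": 0,"rx": 0,"ry": 0,"rz": 0,"claw": 1},{"dx": 0.06,"dy": 0,"dz": 0,"rx": 0,"ry": 0,"rz": 0,"claw": 1},{"dx": 0.06,"dy": 0,"dz": 0,"rx": 0,"ry": 0,"rz": 0,"claw": 1}]'

```text
time_s: 8.25
ee_pos: [0.6361, -0.0201, 0.1434]
eef_rot: [3.142, -0.0, 1.737]
force: [-1.0, -2.1, -2.2]
grip_width: 0.0177
grip_force: 40.0
```

```bash
python3 chk.py mid2;python3 go.py .6545 -.140 .144 180 0 99.5
```

```text
scene stickbar 497 c [ 30.1 -78.3] [ 31.2 169.9] 1.2 ymax 3.7 x lo/hi [19.2 43.1] z 0.1095
scene blocktop 81 c [38.6 27.5] [73.9 39.1] 56.3 ymax 64.7 x lo/hi [16.9 56.8] z 0.1219
t 8.35 pos [ 0.6361 -0.0197  0.1435] rot [ 1.7999e+02 -2.0000e-02  9.9550e+01] F [-0.1  0.2 -1.4] M [-0.03 -0.03  0.02] w 0.0174 q [-0.09  0.56  1.34  0.    1.24 -0.26]
shift now-axes [-1.217 -0.018 -0.005]
turn [ 0.    -0.     0.001] shift after turn [-1.217 -0.017 -0.005]
```

Request:
step_arm --plan '[{"dx": 0.03,"dy": 0,"dz": 0,"rx": 0,"ry": 0,"rz": 0,"claw": 1},{"dx": 0.02,"dy": 0.002,"dz": 0,"rx": 0,"ry": 0,"rz": 0,"claw": 1},{"dx": 0.02,"dy": 0,"dz": 0,"rx": 0,"ry": 0,"rz": 0,"claw": 1},{"dx": 0.01,"dy": 0,"dz": 0,"rx": 0,"ry": 0,"rz": 0,"claw": 1},{"dx": 0.01,"dy": 0,"dz": 0,"rx": 0,"ry": 0,"rz": 0,"claw": 1},{"dx": 0,"dy": 0,"dz": 0,"rx": 0,"ry": 0,"rz": 0,"claw": 1}]'

```text
time_s: 8.95
ee_pos: [0.6349, -0.0116, 0.1435]
eef_rot: [3.142, -0.0, 1.737]
force: [-0.0, -0.9, -1.0]
grip_width: 0.0177
grip_force: 40.0
```

Request:
step_arm --plan '[{"dx": 0.01,"dy": 0,"dz": 0,"rx": 0,"ry": 0,"rz": 0,"claw": 1},{"dx": 0,"dy": 0,"dz": 0,"rx": 0,"ry": 0,"rz": 0,"claw": 1}]'

```text
time_s: 9.15
ee_pos: [0.6348, -0.0112, 0.1436]
eef_rot: [3.141, 0.001, 1.737]
force: [0.4, -5.5, 1.0]
grip_width: 0.0181
grip_force: 40.0
```

```bash
python3 chk.py fin;python3 go.py .6545 -.140 .144 180 0 99.5
```

```text
scene stickbar 495 c [ 29.  -68.9] [ 39.3 173.7] 5.0 ymax 11.3 x lo/hi [19.  43.1] z 0.1097
scene blocktop 72 c [43.8 41.5] [62.1 28.8] 76.4 ymax 72.4 x lo/hi [32.8 56. ] z 0.1217
t 9.25 pos [ 0.6348 -0.0112  0.1436] rot [1.7999e+02 5.0000e-02 9.9500e+01] F [-0.4 -5.6 -0.1] M [-1.   -0.11  0.06] w 0.0178 q [-0.08  0.56  1.35 -0.    1.24 -0.24]
shift now-axes [-1.303 -0.018 -0.003]
turn [ 0.     0.001 -0.   ] shift after turn [-1.303 -0.018 -0.004]
```

Request:
step_arm --plan '[{"dx": 0.02,"dy": 0.005,"dz": 0,"rx": 0,"ry": 0,"rz": 0,"claw": 1},{"dx": 0,"dy": 0,"dz": 0,"rx": 0,"ry": 0,"rz": 0,"claw": 1}]'

```text
time_s: 9.45
ee_pos: [0.6351, -0.0108, 0.144]
eef_rot: [3.141, 0.004, 1.736]
force: [-0.7, -15.3, 2.8]
grip_width: 0.0179
grip_force: 40.0
```

```bash
python3 go.py .6545 -.140 .144 180 0 99.5
python3 - <<'E'
import cv2
a=cv2.imread('pics/finscene.png')[140:245,300:470]
cv2.imwrite('pics/f.png',cv2.resize(a,None,fx=4.6,fy=4.6,interpolation=cv2.INTER_NEAREST))
E
```

```text
t 9.45 pos [ 0.6351 -0.0108  0.144 ] rot [179.98   0.22  99.48] F [ -0.7 -15.3   2.8] M [-3.1   0.13  0.26] w 0.0179 q [-0.07  0.56  1.35 -0.    1.24 -0.24]
shift now-axes [-1.306 -0.021  0.005]
turn [ 0.     0.002 -0.   ] shift after turn [-1.306 -0.022  0.   ]
```

View pics/f.png

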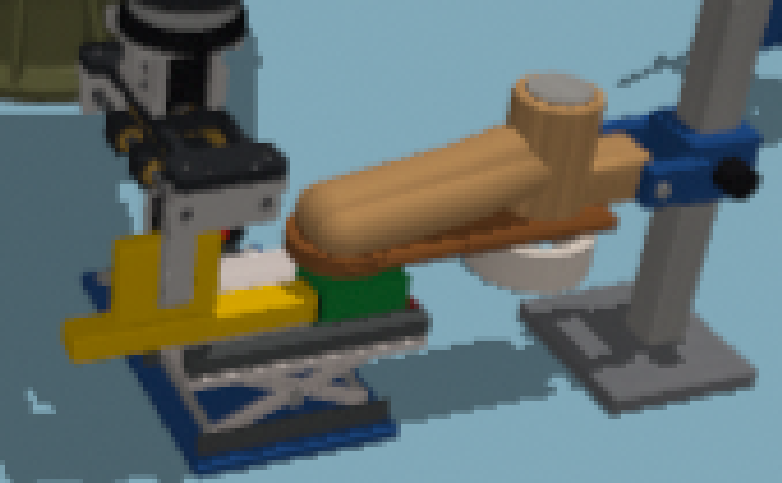

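The block sits under the toe against the stop. The stick nose at px (315, 300) is touching it, and the push force rose to 15 N against a rigid stop. Now I'll retract and put the stick back where it was.

Request:
step_arm --plan '[{"dx": -0.05,"dy": -0.005,"dz": 0,"rx": 0,"ry": 0,"rz": 0,"claw": 1},{"dx": -0.2,"dy": 0,"dz": 0,"rx": 0,"ry": 0,"rz": 0,"claw": 1},{"dx": -0.3,"dy": 0,"dz": 0,"rx": 0,"ry": 0,"rz": 0,"claw": 1},{"dx": -0.3,"dy": 0,"dz": 0,"rx": 0,"ry": 0,"rz": 0,"claw": 1},{"dx": -0.35,"dy": 0,"dz": 0,"rx": 0,"ry": 0,"rz": 0,"claw": 1},{"dx": -0.35,"dy": 0,"dz": 0,"rx": 0,"ry": 0,"rz": 0,"claw": 1},{"dx": -0.3,"dy": -0.3,"dz": 0,"rx": 0,"ry": 0,"rz": 0,"claw": 1},{"dx": -0.3,"dy": -0.3,"dz": 0,"rx": 0,"ry": 0,"rz": 0,"claw": 1},{"dx": -0.3,"dy": -0.3,"dz": 0,"rx": 0,"ry": 0,"rz": 0,"claw": 1},{"dx": -0.2,"dy": -0.3,"dz": 0,"rx": 0,"ry": 0,"rz": 0,"claw": 1}]'

```text
time_s: 10.45
ee_pos: [0.5587, -0.2914, 0.1432]
eef_rot: [3.141, -0.0, 1.736]
force: [-0.3, -0.7, -1.2]
grip_width: 0.0178
grip_force: 40.0
```

Request:
step_arm --plan '[{"dx": -0.2,"dy": -0.3,"dz": 0,"rx": 0,"ry": 0,"rz": 0,"claw": 1},{"dx": -0.1,"dy": -0.3,"dz": 0,"rx": 0,"ry": 0,"rz": 0,"claw": 1},{"dx": 0,"dy": 0,"dz": 0.2,"rx": 0,"ry": 0,"rz": 0,"claw": 1},{"dx": 0,"dy": 0,"dz": 0.3,"rx": 0,"ry": 0,"rz": 0,"claw": 1},{"dx": 0,"dy": 0,"dz": 0.25,"rx": 0,"ry": 0,"rz": 0,"claw": 1},{"dx": 0,"dy": 0,"dz": 0.1,"rx": 0,"ry": 0,"rz": 0,"claw": 1},{"dx": 0,"dy": 0,"dz": 0,"rx": 0,"ry": 0,"rz": 0,"claw": 1}]'

```text
time_s: 11.15
ee_pos: [0.5053, -0.3289, 0.0574]
eef_rot: [-3.14, -0.002, 1.737]
force: [-0.2, -0.2, -0.0]
grip_width: 0.0179
grip_force: 40.0
```

```bash
python3 go.py .5 -.333 .05 180 0 99.5
```

```text
t 11.15 pos [ 0.5053 -0.3289  0.0574] rot [-1.7992e+02 -1.1000e-01  9.9510e+01] F [-0.2 -0.2 -0. ] M [-0.07 -0.07  0.  ] w 0.0179 q [-0.64  0.59  1.51  0.    1.04 -0.8 ]
shift now-axes [-0.032 -0.059  0.074]
turn [-0.001 -0.001  0.   ] shift after turn [-0.032 -0.059  0.074]
```

Request:
step_arm --plan '[{"dx": 0,"dy": 0,"dz": 0.04,"rx": 0,"ry": 0,"rz": 0,"claw": 1},{"dx": 0,"dy": 0,"dz": 0.03,"rx": 0,"ry": 0,"rz": 0,"claw": 1},{"dx": 0,"dy": 0,"dz": 0,"rx": 0,"ry": 0,"rz": 0,"claw": 1},{"dx": 0,"dy": 0,"dz": 0,"rx": 0,"ry": 0,"rz": 0,"claw": 0.8},{"dx": 0,"dy": 0,"dz": 0,"rx": 0,"ry": 0,"rz": 0,"claw": 0.5},{"dx": 0,"dy": 0,"dz": 0,"rx": 0,"ry": 0,"rz": 0,"claw": 0.2},{"dx": 0,"dy": 0,"dz": 0,"rx": 0,"ry": 0,"rz": 0,"claw": 0.2},{"dx": 0,"dy": 0,"dz": 0,"rx": 0,"ry": 0,"rz": 0,"claw": 0.2},{"dx": 0,"dy": 0,"dz": 0,"rx": 0,"ry": 0,"rz": 0,"claw": 0.2}]'

```text
time_s: 12.05
ee_pos: [0.5056, -0.3294, 0.0515]
eef_rot: [3.142, 0.0, 1.737]
force: [-0.6, 0.2, -0.6]
grip_width: 0.0552
grip_force: 0.0
```

Request:
step_arm --plan '[{"dx": 0,"dy": 0,"dz": -0.3,"rx": 0,"ry": 0,"rz": 0,"claw": 0.2},{"dx": 0,"dy": 0,"dz": -0.4,"rx": 0,"ry": 0,"rz": 0,"claw": 0.2},{"dx": 0,"dy": 0,"dz": -0.4,"rx": 0,"ry": 0,"rz": 0,"claw": 0.2},{"dx": 0,"dy": 0,"dz": -0.4,"rx": 0,"ry": 0,"rz": 0,"claw": 0.2},{"dx": 0,"dy": 0,"dz": -0.4,"rx": 0,"ry": 0,"rz": 0,"claw": 0.2},{"dx": 0,"dy": 0,"dz": 0,"rx": 0,"ry": 0,"rz": 0,"claw": 0.2}]'

```text
time_s: 12.65
ee_pos: [0.5068, -0.3303, 0.2474]
eef_rot: [3.135, 0.006, 1.737]
force: [0.4, -0.4, -0.1]
grip_width: 0.0752
grip_force: 0.0
```

```bash
python3 - <<'E'
from m import *
from chk import jf
import chk
P={}
for n in('top','scene'):
    p=viewer.camera(n);save(p,'b'+n);np.savez(n+'1.npz',**p);meas(p,n);chk.chk(p,n)
    W=world(p);J=jf(W);Z=W[...,2]
    H=hsv(p);r=((H[...,0]<8)|(H[...,0]>172))&(H[...,1]>120)&(abs(J[...,0]+125)<60)&(abs(J[...,1])<60)&(Z>.06)&(Z<.14)
    q=np.c_[J[r],Z[r]*1000]
    # knob frame: along slope/axis
    t=np.radians(26); ax=np.array([-np.sin(t),0,np.cos(t)]);sl=np.array([np.cos(t),0,np.sin(t)])
    a=q@ax;b=q@sl
    print(n,'axis',np.percentile(a,[2,50,98]).round(1),'slope',np.percentile(b,[2,98]).round(1),'y',np.percentile(q[:,1],[3,50,97]).round(1))
    top=a>np.percentile(a,98)-4
    print(n,'topface',top.sum(),'slope',np.percentile(b[top],[2,98]).round(1),'y',np.percentile(q[top,1],[3,50,97]).round(1),'a',np.median(a[top]).round(1))
E
python3 go.py .46 .05 .3 180 0 189.5
```

```text
top bartop 264 c [ 502.9 -304.8] size [ 24.8 160.2] ang 9.5 med [ 0.4958 -0.268   0.0209] z 0.014 0.026
top handletop 165 c [ 506.9 -327.6] size [17.7 67.4] ang 9.9 med [ 0.5063 -0.3256  0.0795] z 0.07 0.085
top stick 465 c [ 502.9 -304.8] size [ 24.8 160.2] ang 9.5 med [ 0.5004 -0.2954  0.0235] z 0.014 0.085
top block 0
top blocktop 0
top knob 224 c [463.2  53.8] size [80.3 24.8] ang 6.9 med [0.4691 0.0504 0.1073] z 0.055 0.127
top knobhi 150 c [464.8  51.8] size [68.5 16.1] ang 8.9 med [0.4669 0.0517 0.113 ] z 0.1 0.127
top stop 51 c [550.1 145.4] size [37.1 13. ] ang 2.3 med [0.5526 0.1462 0.1023] z 0.097 0.148
top plat 2027 c [586.1  71.8] size [116.7 169.5] ang 9.4 med [0.5733 0.0514 0.0859] z 0.079 0.091
top fence 178 c [654.1  47.3] size [13.6 95.8] ang 9.1 med [0.6538 0.0459 0.1018] z 0.094 0.108
top base 1418 c [475.   53.1] size [119.9 146.9] ang 9.5 med [0.4677 0.0318 0.0129] z 0.005 0.03
top last 2230 c [584.8 199.1] size [ 66.2 254.8] ang 11.4 med [0.5834 0.1729 0.1831] z 0.14 0.21
top axis [116.2 159.5 164.5] slope [-110.6  -43.9] y [-9.1 -1.7 13.1]
top topface 82 slope
[... 966 characters left out ...]
02
scene base 534 c [537.8  61.8] size [249.5 150.9] ang 10.2 med [0.6078 0.0169 0.0093] z 0.003 0.026
scene last 1616 c [601.5 201.1] size [ 63.3 256.6] ang 10.0 med [0.6153 0.1902 0.1725] z 0.14 0.21
scene blocktop 69 c [43.5 41.1] [62.  28.4] 73.5 ymax 71.6 x lo/hi [32.  53.5] z 0.1219
scene axis [111.3 135.6 157.9] slope [-107.9  -43. ] y [-8.5 -6.3  6. ]
scene topface 20 slope [-102.8  -42.7] y [-7.1 -3.8  3.1] a 157.0
t 12.75 pos [ 0.5056 -0.3295  0.2418] rot [1.7996e+02 5.0000e-02 9.9510e+01] F [ 0.  -0.3 -1.1] M [-0.01 -0.09 -0.  ] w 0.0753 q [-0.64  0.41  1.33  0.    1.4  -0.8 ]
shift now-axes [ 3.817  0.177 -0.585]
turn [-0.     0.001 -1.   ] shift after turn [-0.176  3.818 -0.582]
```

Request:
step_arm --plan '[{"dx": 0,"dy": 0,"dz": 0,"rx": 0,"ry": 0,"rz": -0.095,"claw": 0},{"dx": 0,"dy": 0,"dz": 0,"rx": 0,"ry": 0,"rz": -0.095,"claw": 0},{"dx": 0,"dy": 0,"dz": 0,"rx": 0,"ry": 0,"rz": -0.095,"claw": 0},{"dx": 0,"dy": 0,"dz": 0,"rx": 0,"ry": 0,"rz": -0.095,"claw": 0},{"dx": 0,"dy": 0,"dz": 0,"rx": 0,"ry": 0,"rz": -0.095,"claw": 0},{"dx": 0,"dy": 0,"dz": 0,"rx": 0,"ry": 0,"rz": -0.095,"claw": 0},{"dx": 0,"dy": 0,"dz": 0,"rx": 0,"ry": 0,"rz": -0.095,"claw": 0},{"dx": 0,"dy": 0,"dz": 0,"rx": 0,"ry": 0,"rz": -0.095,"claw": 0},{"dx": 0,"dy": 0,"dz": 0,"rx": 0,"ry": 0,"rz": -0.095,"claw": 0},{"dx": 0,"dy": 0,"dz": 0,"rx": 0,"ry": 0,"rz": -0.095,"claw": 0}]'

```text
time_s: 13.75
ee_pos: [0.5052, -0.3291, 0.2395]
eef_rot: [3.14, -0.002, -3.048]
force: [-0.3, -1.3, -0.2]
grip_width: 0.0939
grip_force: 0.0
```

Request:
step_arm --plan '[{"dx": 0,"dy": 0,"dz": 0,"rx": 0,"ry": 0,"rz": -0.05,"claw": 0},{"dx": 0.02,"dy": 0.4,"dz": 0,"rx": 0,"ry": 0,"rz": 0,"claw": 0},{"dx": 0.02,"dy": 0.4,"dz": 0,"rx": 0,"ry": 0,"rz": 0,"claw": 0},{"dx": 0.02,"dy": 0.4,"dz": 0,"rx": 0,"ry": 0,"rz": 0,"claw": 0},{"dx": 0.02,"dy": 0.4,"dz": 0,"rx": 0,"ry": 0,"rz": 0,"claw": 0},{"dx": 0.02,"dy": 0.4,"dz": 0,"rx": 0,"ry": 0,"rz": 0,"claw": 0},{"dx": 0.02,"dy": 0.4,"dz": 0,"rx": 0,"ry": 0,"rz": 0,"claw": 0},{"dx": 0.02,"dy": 0.4,"dz": 0,"rx": 0,"ry": 0,"rz": 0,"claw": 0},{"dx": 0.02,"dy": 0.4,"dz": 0,"rx": 0,"ry": 0,"rz": 0,"claw": 0},{"dx": 0.02,"dy": 0.3,"dz": 0,"rx": 0,"ry": 0,"rz": 0,"claw": 0}]'

```text
time_s: 14.75
ee_pos: [0.4288, 0.0147, 0.2401]
eef_rot: [3.141, -0.002, -2.975]
force: [1.0, -0.2, 1.0]
grip_width: 0.0941
grip_force: 0.0
```

```bash
python3 go.py .4202 .0434 .1864 180 26 189.5
```

```text
t 14.75 pos [0.4288 0.0147 0.2401] rot [ 1.7996e+02 -1.3000e-01 -1.7045e+02] F [ 1.  -0.2  1. ] M [ 0.11 -0.11 -0.04] w 0.0941 q [-0.05  0.01  1.81  0.    1.32 -1.79]
shift now-axes [0.036 0.297 0.537]
turn [ 0.001 -0.29   0.   ] shift after turn [0.269 0.298 0.466]
```

Request:
step_arm --plan '[{"dx": 0,"dy": 0,"dz": 0,"rx": 0,"ry": -0.073,"rz": 0,"claw": 0},{"dx": 0,"dy": 0,"dz": 0,"rx": 0,"ry": -0.073,"rz": 0,"claw": 0},{"dx": 0,"dy": 0,"dz": 0,"rx": 0,"ry": -0.073,"rz": 0,"claw": 0},{"dx": 0,"dy": 0,"dz": 0,"rx": 0,"ry": -0.07,"rz": 0,"claw": 0},{"dx": 0.13,"dy": 0.15,"dz": 0,"rx": 0,"ry": 0,"rz": 0,"claw": 0},{"dx": 0.13,"dy": 0.15,"dz": 0,"rx": 0,"ry": 0,"rz": 0,"claw": 0},{"dx": 0,"dy": 0,"dz": 0.2,"rx": 0,"ry": 0,"rz": 0,"claw": 0},{"dx": 0,"dy": 0,"dz": 0.2,"rx": 0,"ry": 0,"rz": 0,"claw": 0},{"dx": 0,"dy": 0,"dz": 0,"rx": 0,"ry": 0,"rz": 0,"claw": 0}]'

```text
time_s: 15.65
ee_pos: [0.4182, 0.0416, 0.1911]
eef_rot: [3.14, 0.449, -2.976]
force: [0.4, -1.5, 0.8]
grip_width: 0.0939
grip_force: 0.0
```

```bash
python3 go.py .4634 .0506 .0965 180 26 189.5
```

```text
t 15.65 pos [0.4182 0.0416 0.1911] rot [ 179.93   25.7  -170.51] F [ 0.4 -1.5  0.8] M [ 0.08  0.09 -0.02] w 0.0939 q [-0.04 -0.2   2.19  0.14  0.72 -1.86]
shift now-axes [-0.005  0.013  1.052]
turn [ 0.001 -0.003 -0.   ] shift after turn [1.000e-03 1.400e-02 1.052e+00]
```

Request:
step_arm --plan '[{"dx": 0,"dy": 0.014,"dz": 0.3,"rx": 0,"ry": 0,"rz": 0,"claw": 0},{"dx": 0,"dy": 0,"dz": 0.3,"rx": 0,"ry": 0,"rz": 0,"claw": 0},{"dx": 0,"dy": 0,"dz": 0.25,"rx": 0,"ry": 0,"rz": 0,"claw": 0},{"dx": 0,"dy": 0,"dz": 0.15,"rx": 0,"ry": 0,"rz": 0,"claw": 0},{"dx": 0,"dy": 0,"dz": 0.05,"rx": 0,"ry": 0,"rz": 0,"claw": 0},{"dx": 0,"dy": 0,"dz": 0,"rx": 0,"ry": 0,"rz": 0,"claw": 0.6}]' --grip_force 25

```text
time_s: 16.25
ee_pos: [0.4642, 0.0504, 0.0995]
eef_rot: [3.141, 0.453, -2.976]
force: [-0.7, -0.0, 1.5]
grip_width: 0.089
grip_force: 0.0
```

```bash
python3 go.py .4634 .0506 .0965 180 26 189.5
python3 - <<'E'
from h import *
p=viewer.camera('scene');q=viewer.camera('top')
a=cv2.resize(p['img'][120:240,290:440],None,fx=4,fy=4);b=cv2.resize(q['img'][150:290,230:330],None,fx=3.43,fy=3.43)
cv2.imwrite('pics/k.png',np.hstack([a[:480],b[:480,:200*1] if 0 else cv2.resize(q['img'][150:290,215:285+20],(200,480))])[:,:,::-1])
E
```

```text
t 16.25 pos [0.4642 0.0504 0.0995] rot [ 179.98   25.93 -170.5 ] F [-0.7 -0.   1.5] M [ 0.05  0.05 -0.01] w 0.089 q [-0.01  0.08  2.18  0.18  0.44 -1.9 ]
shift now-axes [0.019 0.004 0.024]
turn [ 0.    -0.001 -0.   ] shift after turn [0.019 0.004 0.024]
```

View pics/k.png

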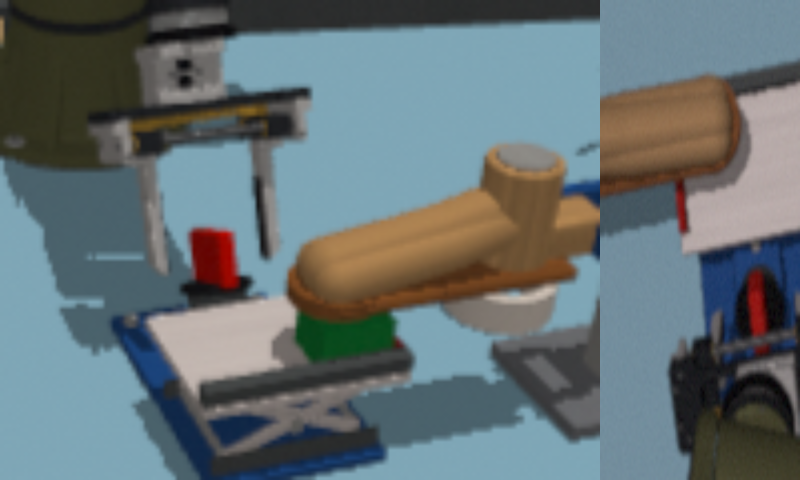

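The fingers (px 160 and 268) straddle the red bar (centre about 214), well centred. I'll close on it.

Request:
step_arm --plan '[{"dx": 0.015,"dy": 0,"dz": 0.02,"rx": 0,"ry": 0,"rz": 0,"claw": 1},{"dx": 0,"dy": 0,"dz": 0,"rx": 0,"ry": 0,"rz": 0,"claw": 1},{"dx": 0,"dy": 0,"dz": 0,"rx": 0,"ry": 0,"rz": 0,"claw": 1},{"dx": 0,"dy": 0,"dz": 0,"rx": 0,"ry": 0,"rz": 0,"claw": 1},{"dx": 0,"dy": 0,"dz": 0,"rx": 0,"ry": 0,"rz": 0,"claw": 1},{"dx": 0,"dy": 0,"dz": 0,"rx": 0,"ry": 0,"rz": 0,"claw": 1},{"dx": 0,"dy": 0,"dz": 0,"rx": 0,"ry": 0,"rz": 0,"claw": 1},{"dx": 0,"dy": 0,"dz": 0,"rx": 0,"ry": 0,"rz": 0,"claw": 1},{"dx": 0,"dy": 0,"dz": 0,"rx": 0,"ry": 0,"rz": 0,"claw": 1},{"dx": 0,"dy": 0,"dz": 0,"rx": 0,"ry": 0,"rz": 0,"claw": 1}]' --grip_force 25

```text
time_s: 17.35
ee_pos: [0.4639, 0.0511, 0.0973]
eef_rot: [3.14, 0.454, -2.976]
force: [-1.8, 10.3, 2.1]
grip_width: 0.0158
grip_force: 25.0
```

```bash
cat > lift.py <<'E'
from m import *
from chk import jf
def feat(p):
    W=world(p);J=jf(W);Z=W[...,2]*1000;H=hsv(p);h,s=H[...,0],H[...,1];ok=p['z_map']>0
    return W,J,Z,h,s,ok
def run():
    out={}
    for n in('top','scene'):
        p0=dict(np.load(n+'1.npz',allow_pickle=True));A=[viewer.camera(n) for _ in range(2)]
        W0,J0,Z0,h0,s0,ok0=feat(p0)
        wood0=ok0&(h0<20)&(s0>80)&(abs(J0[...,0]-25)<40)&(Z0>135)&(Z0<215)
        for lab,lo,hi in(('toe',0,50),('mid',80,140)):
            m0=wood0&(J0[...,1]>lo)&(J0[...,1]<hi)
            d=[]
            for p in A:
                W,J,Z,h,s,ok=feat(p);m=m0&ok&(h<20)&(s>80);d.append(np.median((Z-Z0)[m]))
            print(n,lab,m0.sum(),'dz mm',np.round(d,2))
        W,J,Z,h,s,ok=feat(A[0])
        pl=ok&(s<60)&(J[...,0]>-60)&(J[...,0]<0)&(J[...,1]>-80)&(J[...,1]<-20)&(Z>80)&(Z<125)
        pl0=ok0&(s0<60)&(J0[...,0]>-60)&(J0[...,0]<0)&(J0[...,1]>-80)&(J0[...,1]<-20)&(Z0>75)&(Z0<95)
        print(n,'platform z',np.median(Z[pl]).round(1) if pl.any() else None,'was',np.median(Z0[pl0]).round(1),pl.sum())
    return A
if __name__=='__main__':
    import sys;A=run()
    if len(sys.argv)>1: save(A[0],sys.argv[1])
E
python3 lift.py; python3 go.py .4634 .0506 .0965 180 26 189.5
python3 - <<'E'
from chk import *
# sole underside estimate: brown sole rim lower edge near toe vs block top, scene picture
p=dict(np.load('scene1.npz',allow_pickle=True));W=world(p);J=jf(W);H=hsv(p);Z=W[...,2]*1000
m=(H[...,0]<20)&(H[...,1]>80)&(J[...,1]>-10)&(J[...,1]<80)&(abs(J[...,0]-25)<45)&(Z>125)
for u in range(365,395,4):
    c=np.where(m[:,u])[0]
    if len(c): print(u,c.max(),Z[c.max()-1:c.max()+1,u].round(1),J[c.max(),u].round(0))
E
```

```text
top toe 509 dz mm [-0.14  0.22]
top mid 680 dz mm [-0.21 -0.11]
top platform z 85.9 was 85.8 489
scene toe 386 dz mm [ 0.04 -0.01]
scene mid 446 dz mm [-0.12  0.04]
scene platform z 82.4 was 82.7 199
t 17.55 pos [0.4638 0.0511 0.0973] rot [ 179.92   25.99 -170.5 ] F [-1.3 10.8  1. ] M [1.82 0.11 0.71] w 0.0162 q [-0.01  0.09  2.18  0.19  0.43 -1.9 ]
shift now-axes [ 0.008 -0.004  0.005]
turn [ 0.001 -0.     0.   ] shift after turn [ 0.008 -0.004  0.005]
365 197 [140.  136.1] [33.  1.]
369 198 [141.  136.4] [42. 10.]
373 199 [141.8 138.5] [53. 18.]
377 199 [144. 140.] [59. 28.]
381 198 [140.8 139.5] [56. 42.]
385 197 [143.1 141. ] [57. 55.]
389 196 [144.6 140.8] [55. 69.]
393 185 [175.8 175.7] [52. 78.]
```

Request:
step_arm --plan '[{"dx": 0,"dy": 0.02,"dz": 0,"rx": 0,"ry": 0,"rz": 0,"claw": 1},{"dx": 0,"dy": 0,"dz": 0,"rx": 0,"ry": 0,"rz": 0.05,"claw": 1},{"dx": 0,"dy": 0,"dz": 0,"rx": 0,"ry": 0,"rz": 0.05,"claw": 1},{"dx": 0,"dy": 0,"dz": 0,"rx": 0,"ry": 0,"rz": 0.05,"claw": 1},{"dx": 0,"dy": 0,"dz": 0,"rx": 0,"ry": 0,"rz": 0.05,"claw": 1}]'

```text
time_s: 18.05
ee_pos: [0.4639, 0.0503, 0.0973]
eef_rot: [2.994, 0.431, 2.958]
force: [-3.9, -33.6, 3.1]
grip_width: 0.0162
grip_force: 25.2
```

```bash
python3 lift.py; python3 go.py .4634 .0506 .0965 180 26 189.5
```

```text
top toe 509 dz mm [0.09 0.25]
top mid 680 dz mm [ 0.01 -0.09]
top platform z 88.4 was 85.8 494
scene toe 386 dz mm [-0.06  0.02]
scene mid 446 dz mm [0. 0.]
scene platform z 85.3 was 82.7 204
t 18.25 pos [0.4639 0.0502 0.0973] rot [171.6   24.72 169.63] F [ -3.6 -30.3   2.7] M [-5.36  0.5  -2.4 ] w 0.016 q [-0.01  0.09  2.18  0.18  0.43 -1.58]
shift now-axes [0.008 0.002 0.005]
turn [-0.002  0.001 -0.2  ] shift after turn [0.007 0.005 0.005]
```

Request:
step_arm --plan '[{"dx": -0.004,"dy": -0.014,"dz": 0,"rx": 0,"ry": 0,"rz": 0,"claw": 1},{"dx": 0,"dy": 0,"dz": 0,"rx": 0,"ry": 0,"rz": 0.03,"claw": 1},{"dx": 0,"dy": 0,"dz": 0,"rx": 0,"ry": 0,"rz": 0.05,"claw": 1},{"dx": 0,"dy": 0,"dz": 0,"rx": 0,"ry": 0,"rz": 0.05,"claw": 1},{"dx": 0,"dy": 0,"dz": 0,"rx": 0,"ry": 0,"rz": 0,"claw": 1}]'

```text
time_s: 18.75
ee_pos: [0.4637, 0.0491, 0.0971]
eef_rot: [2.906, 0.391, 2.739]
force: [-7.2, -27.7, 3.8]
grip_width: 0.0158
grip_force: 25.0
```

```bash
python3 lift.py; python3 go.py .4634 .0506 .0965 180 26 189.5
```

```text
top toe 509 dz mm [0.02 0.08]
top mid 680 dz mm [-0.04 -0.01]
top platform z 90.0 was 85.8 499
scene toe 386 dz mm [-0.08 -0.  ]
scene mid 446 dz mm [-0.02 -0.02]
scene platform z 86.8 was 82.7 202
t 18.95 pos [0.4637 0.0491 0.0971] rot [166.56  22.43 157.11] F [ -7.  -26.1   4.4] M [-4.75  0.86 -2.07] w 0.0156 q [-0.01  0.09  2.18  0.18  0.43 -1.38]
shift now-axes [0.01  0.012 0.005]
turn [-0.002  0.    -0.33 ] shift after turn [0.003 0.016 0.005]
```

Request:
step_arm --plan '[{"dx": 0,"dy": -0.01,"dz": 0,"rx": 0,"ry": 0,"rz": 0,"claw": 1},{"dx": 0,"dy": -0.01,"dz": 0,"rx": 0,"ry": 0,"rz": 0,"claw": 1},{"dx": 0,"dy": -0.003,"dz": 0,"rx": 0,"ry": 0,"rz": 0.05,"claw": 1},{"dx": 0,"dy": -0.003,"dz": 0,"rx": 0,"ry": 0,"rz": 0.05,"claw": 1},{"dx": 0,"dy": -0.003,"dz": 0,"rx": 0,"ry": 0,"rz": 0.05,"claw": 1},{"dx": 0,"dy": 0,"dz": 0,"rx": 0,"ry": 0,"rz": 0,"claw": 1}]'

```text
time_s: 19.55
ee_pos: [0.4631, 0.0477, 0.0967]
eef_rot: [2.819, 0.325, 2.497]
force: [-1.1, -9.3, 2.1]
grip_width: 0.0161
grip_force: 25.0
```

```bash
python3 lift.py; python3 go.py .4634 .0506 .0965 180 26 189.5
```

```text
top toe 509 dz mm [0.22 0.15]
top mid 680 dz mm [-0.04  0.01]
top platform z 92.0 was 85.8 499
scene toe 386 dz mm [0.02 0.01]
scene mid 446 dz mm [-0.1  -0.04]
scene platform z 88.8 was 82.7 200
t 19.75 pos [0.4632 0.0476 0.0967] rot [161.54  18.7  143.23] F [-1.  -9.5  1.6] M [-1.7   0.19 -0.87] w 0.016 q [-0.02  0.09  2.18  0.19  0.43 -1.16]
shift now-axes [0.016 0.025 0.005]
turn [-0.     0.001 -0.48 ] shift after turn [-0.005  0.029  0.005]
```

Request:
step_arm --plan '[{"dx": 0,"dy": -0.008,"dz": 0,"rx": 0,"ry": 0,"rz": 0.05,"claw": 1},{"dx": 0,"dy": -0.003,"dz": 0,"rx": 0,"ry": 0,"rz": 0.05,"claw": 1},{"dx": 0,"dy": -0.003,"dz": 0,"rx": 0,"ry": 0,"rz": 0.05,"claw": 1},{"dx": 0,"dy": -0.003,"dz": 0,"rx": 0,"ry": 0,"rz": 0.05,"claw": 1},{"dx": 0,"dy": -0.003,"dz": 0,"rx": 0,"ry": 0,"rz": 0.05,"claw": 1},{"dx": 0,"dy": -0.003,"dz": 0,"rx": 0,"ry": 0,"rz": 0.05,"claw": 1},{"dx": 0,"dy": -0.003,"dz": 0,"rx": 0,"ry": 0,"rz": 0.05,"claw": 1},{"dx": 0,"dy": 0,"dz": 0,"rx": 0,"ry": 0,"rz": 0,"claw": 1}]'

```text
time_s: 20.55
ee_pos: [0.4612, 0.0458, 0.0956]
eef_rot: [2.702, 0.116, 1.975]
force: [-3.8, -10.8, 4.0]
grip_width: 0.0159
grip_force: 25.0
```

```bash
python3 lift.py; python3 go.py .4634 .0506 .0965 180 26 189.5
```

```text
top toe 509 dz mm [ 0.07 -0.02]
top mid 680 dz mm [-0.08 -0.1 ]
top platform z 96.6 was 85.8 504
scene toe 386 dz mm [ 0.01 -0.07]
scene mid 446 dz mm [-0.02  0.05]
scene platform z 93.2 was 82.7 201
t 20.75 pos [0.4612 0.0458 0.0956] rot [154.83   6.68 113.3 ] F [ -4.  -10.2   3.8] M [-1.93  0.55 -0.9 ] w 0.0159 q [-0.03  0.08  2.19  0.2   0.43 -0.62]
shift now-axes [0.034 0.041 0.005]
turn [-0.    0.   -0.83] shift after turn [-0.03   0.044  0.005]
```

Request:
step_arm --plan '[{"dx": 0,"dy": -0.006,"dz": 0,"rx": 0,"ry": 0,"rz": 0.05,"claw": 1},{"dx": 0,"dy": -0.003,"dz": 0,"rx": 0,"ry": 0,"rz": 0.05,"claw": 1},{"dx": 0,"dy": -0.003,"dz": 0,"rx": 0,"ry": 0,"rz": 0.05,"claw": 1},{"dx": 0,"dy": -0.003,"dz": 0,"rx": 0,"ry": 0,"rz": 0.05,"claw": 1},{"dx": 0,"dy": 0,"dz": 0,"rx": 0,"ry": 0,"rz": 0,"claw": 1}]'

```text
time_s: 21.25
ee_pos: [0.4598, 0.0454, 0.0949]
eef_rot: [2.689, -0.021, 1.692]
force: [-6.6, -11.0, 3.7]
grip_width: 0.0159
grip_force: 25.0
```

```bash
python3 lift.py r; python3 go.py .4634 .0506 .0965 180 26 189.5; python3 -c "
import cv2
cv2.imwrite('pics/r2.png',cv2.resize(cv2.imread('pics/r.png')[160:230,330:430],None,fx=7,fy=7,interpolation=cv2.INTER_NEAREST))"
```

```text
top toe 509 dz mm [2.16 2.15]
top mid 680 dz mm [1.49 1.17]
top platform z 98.9 was 85.8 511
scene toe 386 dz mm [0.72 0.82]
scene mid 446 dz mm [0.52 0.72]
scene platform z 95.7 was 82.7 207
t 21.45 pos [0.4598 0.0454 0.0949] rot [154.06  -1.15  97.06] F [ -6.5 -10.1   5.1] M [-1.86  0.7  -0.88] w 0.0157 q [-0.03  0.08  2.19  0.2   0.43 -0.31]
shift now-axes [0.048 0.044 0.005]
turn [-1.00e-03  0.00e+00 -1.03e+00] shift after turn [-0.047  0.046  0.005]
```

View pics/r2.png

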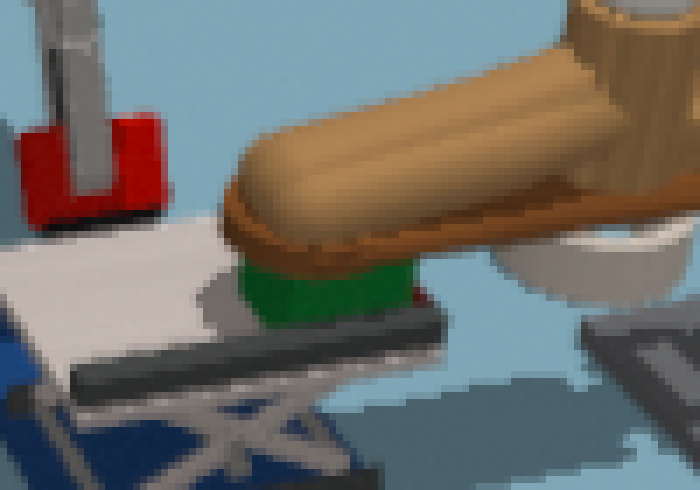

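The toe has risen about 2 mm and the platform 13 mm. The block (px 330, 295) touches the sole, so I'll release.

Request:
step_arm --plan '[{"dx": 0,"dy": -0.006,"dz": 0,"rx": 0,"ry": 0,"rz": 0,"claw": 1},{"dx": 0,"dy": 0,"dz": 0,"rx": 0,"ry": 0,"rz": 0,"claw": 0.7},{"dx": 0,"dy": 0,"dz": 0,"rx": 0,"ry": 0,"rz": 0,"claw": 0.55},{"dx": 0,"dy": 0,"dz": 0,"rx": 0,"ry": 0,"rz": 0,"claw": 0.55},{"dx": 0,"dy": 0,"dz": 0,"rx": 0,"ry": 0,"rz": 0,"claw": 0.55},{"dx": 0,"dy": 0,"dz": -0.2,"rx": 0,"ry": 0,"rz": 0,"claw": 0.55},{"dx": 0,"dy": 0,"dz": -0.3,"rx": 0,"ry": 0,"rz": 0,"claw": 0.55},{"dx": 0,"dy": 0,"dz": -0.3,"rx": 0,"ry": 0,"rz": 0,"claw": 0.55},{"dx": 0,"dy": 0,"dz": -0.2,"rx": 0,"ry": 0,"rz": 0,"claw": 0.55},{"dx": 0,"dy": 0,"dz": 0,"rx": 0,"ry": 0,"rz": 0,"claw": 0.55}]'

```text
time_s: 22.45
ee_pos: [0.4167, 0.0386, 0.187]
eef_rot: [2.684, -0.02, 1.694]
force: [-0.3, 0.7, 0.2]
grip_width: 0.0425
grip_force: 0.0
```

```bash
python3 lift.py z; python3 go.py .4634 .0506 .0965 180 26 189.5; python3 -c "
from m import *
p=viewer.camera('top');meas(p,'top')" | grep -E "stick|knob"
```

```text
top toe 509 dz mm [2.11 2.27]
top mid 680 dz mm [1.15 1.36]
top platform z 99.0 was 85.8 504
scene toe 386 dz mm [0.69 0.79]
scene mid 446 dz mm [0.71 0.6 ]
scene platform z 95.7 was 82.7 204
t 22.65 pos [0.4162 0.0387 0.1836] rot [154.1   -1.2   97.09] F [ 0.1  0.5 -0. ] M [-0.03  0.1  -0.02] w 0.0423 q [-0.05 -0.2   2.2   0.15  0.7  -0.26]
shift now-axes [0.041 0.054 0.996]
turn [-0.00e+00 -1.00e-03 -1.03e+00] shift after turn [-0.054  0.039  0.996]
top stick 509 c [ 503.5 -309.8] size [ 24.5 171.1] ang 9.5 med [ 0.5013 -0.2977  0.0232] z 0.013 0.085
top knob 146 c [473.3  51.5] size [17.3 66.2] ang 6.7 med [0.4738 0.0506 0.0879] z 0.067 0.109
top knobhi 20 c [466.1  50.2] size [ 2.8 65. ] ang 6.7 med [0.4651 0.0512 0.1026] z 0.1 0.109
```

```bash
python3 -c "
from station import hand_in
print(hand_in())"
```

```text
the job is handed in; nothing more can be done
None
```

The job is handed in, with no verdict shown. The stick pushed the block home until it pressed firmly on the end stop, and the stick is back on the bench. The jack is up about 13 mm with the toe lifted about 2 mm, and everything is released.

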